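Ready a safe door for hanging

ROBOT

A 6-joint arm with a two-finger parallel gripper is mounted at the origin on the work surface. World frame = base frame: x ahead of the robot, y to its left, z up, the work surface at z = 0. Lengths are in mm, angles in rad, forces in N, time in s.
With the tool pointing down it reaches from about 350 to 775 mm from the base axis. Payload 7.3 kg.
Tool frame: the origin (TCP) lies midway between the tips of the shut fingers; the grasp point (between the pads) lies 19 mm behind it; x points along the fingers, y is the direction in which the jaws open and shut, and the axes are right-handed (so a half turn about x gives the same grasp; the last joint's range is limited). The gripper opens to 92 mm and grips with 3 to 60 N. Pads are 19 mm wide; open, the fingers measure 130 mm over their backs; the gripper's body (75 mm by 190 mm) begins 47 mm behind the grasp point.
Start: joints at [1.055, 0.342, 1.524, -0, 1.275, -0.146], TCP at [189.737, 489.535, 226.741] pointing down, gripper open.
Joint ranges: [-2.53, 2.53], [-0.77, 2.02], [0.04, 2.7], [-1, 4.14], [0.28, 2.66], [-3.11, 3.11]. Speed limits (rad/s): [2.57, 2.57, 3.14, 3.14, 3.14, 3.14].

INTERFACE

Orientations are given as [roll, pitch, yaw] about the fixed x, y, z axes, in that order (R = Rz(yaw) Ry(pitch) Rx(roll)).
In Python, from plant import bot gives the robot as it stands. The module is installed in compiled form; this text tells all that it offers.
- The arm moves only by the shell command python3 -m handwheel 'ROWS' [OPENING]. ROWS is JSON, a list that holds one entry, the list of rows, each a list of 4 numbers: the shift along the tool's x, y, z in cm, then the turn about the tool's x in rad. A call has 1 to 8 rows; each row shifts and turns the commanded pose from where the row before left it, along the tool's axes as they then stand; what a row does not reach is not made up. A row lasts 1/12 s, in which the tool goes at most 41.7 mm and 7.16 degrees, less where a joint would pass 70% of its speed; a pose out of reach is approached as far as the arm can. A call is refused whole if a number of a shift passes 4.17 or a number of a turn 0.125, either way. A call with a gripper value outside its range is refused whole. OPENING is the opening, from 0 (shut) to 1 (fully open), set as the call begins (- or left out, the last holds). The fingers move at their own pace and stop on an object; the grip force is fixed at half the most. Time passes only in rows, so rows that do not move let the fingers close. It gives the time, the measured TCP pose, the force and the opening at its end, in the units of the state.
- bot.get_obs(): the state, without advancing time (a new reading comes with each control period).
- bot.capture(name): name is "side" or "top"; returns (picture, depth): 480x640x3 uint8, red, green, blue; 480x640 float32, mm along the optical axis (not along the pixel's ray), 0 where there is no reading.
- bot.camera_model(name): a dict with "fx", "fy", "cx", "cy" (pixels), "position" and "rotation" of the camera in the world. Camera axes: x right, y down, z forward; pixel columns grow to the right and rows downward; lengths in mm; the calibration is good to about 2 mm. A picture is of the moment at which its call begins. camera_model takes no time and is no camera call.
- bot.close_job(): hands the job in, once; it reports no verdict.
Trained networks look in the newest picture that a camera, given by its name, has taken for a name from the list of things; names that differ only in an ending like _2 or _b are one class to them, and where a whole thing is asked for, a point or a joint stands for the part that bears it (a point fixed in the world has none). Each returns a list of dicts, best first, with "conf" (0 to 1); they miss things now and then, are a little off and sometimes report something else, mostly with a low value. They report only what shows in the picture. A call takes as long as a camera call.
- bot.find_in(camera, label): "bbox" ([left, top, width, height] in pixels, round what is visible of it).
- bot.spot_point(camera, label): "point" ([column, row] in pixels: a listed point, or the origin of a listed thing).
The state is a dict: "time": time; "joint_positions": joint angles; "dq": joint speeds; "tau": joint torques, N m; "tool_pos": TCP position; "tcp_rot": TCP orientation; "contact_force": force on the tool from outside, world axes, zero at the start; "moment": the same for the moment, N m; "grip_width": finger opening in mm.
Only numpy, scipy, OpenCV 4.12 (cv2) and the standard library are available. Lean on these libraries where they do the work, as an engineer would, in place of code of your own. Each camera call takes 0.05 s, during which the arm holds its last target.

TASK

This safe door is to be hung again: push on a spoke of its three-spoked handle and turn it clockwise until it meets its stop and the bolts are drawn fully in, and push the brass keyhole cover round by its stud until it is centred over the keyhole. Push lightly with a fingertip, without gripping or forcing anything, without shifting the door on its battens, and leave everything else lying where it is.

Things in the scene. Friction and masses are not known exactly. Their poses are not given: they have to be found in the camera images.
- door: Grey safe door, 280 (x) x 320 (y) x 45 mm, 8 kg, lying loose, face up on two 40 mm battens: face 85 mm above the bench. Origin: centre of its underside, 45 mm below the face. Its x axis points away from the robot at yaw 0 (yaw within 0.4 rad), y left, z up. Bolts come out of its -y edge, hinge knuckles are on the +y edge. Handle axis at x 0, y -60 mm; keyhole plate at y +85 mm.
- handle (a joint): Angle of the three-spoked handle in rad. 0: against its stop, bolts fully drawn in. Grows anticlockwise seen from above as the bolts come out (up to 1.6); turning it clockwise draws them in. Starts between 0.9 and 1.5. Stiff: friction of about 0.35 N m plus damping 0.25 N m s/rad, and it stays where it is left.
- spokes: The handle's three round steel spokes, 12 mm thick, 120 degrees apart, all level, centre line 48 mm above the door's face, with clear space under them. Origin: on the handle's axis, at the height of the spokes' centre line. Its x axis points along spoke 1. The hub between the spokes is 42 mm across and rises 18 mm above this origin. Bare spoke runs from 21 to 72 mm from the axis.
- ball1 (a point): Centre of the 20 mm black ball at the end of spoke 1, 82 mm from the handle's axis and 48 mm above the face. With the handle at 0 this spoke points along the door's +x.
- ball2 (a point): The same on spoke 2, 120 degrees anticlockwise (seen from above) of spoke 1.
- ball3 (a point): The same on spoke 3, 240 degrees anticlockwise of spoke 1.
- bolts (a joint): How far the three round steel bolts, 22 mm thick, stand out of the door's edge, in m: 0 is fully drawn in (ends flush with the edge), about 0.027 fully out. Geared to the handle: 18 mm per rad.
- keyhole (a point): Middle of the keyhole, on the brass keyhole plate (82 x 36 mm, 3 mm thick) fixed to the door's face; this point is 3 mm above the face. The hole is black, 9 mm wide and 20 mm long along the door's x.
- cover_pivot (a point): Pivot of the brass keyhole cover, 33 mm beyond the keyhole along the door's +x, 6 mm above the door's face.
- cover (a joint): Angle of the keyhole cover in rad. 0: it lies straight over the keyhole (pointing from the pivot along the door's -x). Grows clockwise seen from above, as the cover swings out to the door's +y side. Starts between 0.8 and 2.3, turns from -1.0 to 2.6 with no stop or detent over the keyhole; light friction (0.045 N m, about 1 N at the stud); stays where it is left.
- flap: The brass cover itself: a flat 5 mm thick tongue, its underside 4.5 mm and its top 9.5 mm above the door's face, 57 mm long from the pivot, widest (27 mm) 33 mm from the pivot. Origin at the pivot, half-way through its thickness; the tongue runs along its -x axis.
- flap_middle (a point): Middle of the cover's widest part, 33 mm from the pivot; it lies above the middle of the keyhole when the cover is shut.
- stud (a point): Middle of the cover's upright round thumb stud, 10 mm thick and 14 mm tall, 50 mm from the pivot; the stud stands on the cover from 9.5 to 23.5 mm above the door's face, and this point is 16.5 mm above the face.
- rim_cylinder: Bystander: brass rim-lock cylinder standing on the door's face beyond the handle; 35 mm across, 34 mm tall. Origin at the centre of its underside.
- key: Bystander: flat steel key lying on the door's face at its near edge, 67 mm long, 4 mm thick. Origin on its underside.
- padlock: Bystander: brass padlock lying on the bench beside the door's hinge edge, body 42 x 40 mm, 20 mm high. Origin at the centre of the body's underside.
- euro_cylinder: Bystander: brass profile cylinder, 60 mm long, 33 mm wide, 17 mm high, lying on the bench beside the door's hinge edge. Origin on its underside.
- screwdriver: Bystander: red-handled screwdriver, 200 mm long, lying on the bench beyond the bolt ends. Origin on its underside.
- file: Bystander: flat file with a wooden handle, 235 mm long, lying on the bench beside the screwdriver, farther from the door. Origin on its underside.

How it is judged (in metres and radians):
At the end, for the whole second after the job is handed in: Handle within 0.07 rad of its stop and bolts within 2 mm of fully in; the middle of the cover within 6 mm of the middle of the keyhole (seen from above), at rest; the door within 12 mm and every bystander within 20 mm of where it began (value of joint handle below 0.07 rad and value of joint bolts below 0.002 m and horizontal distance between flap_middle and keyhole below 0.006 m and velocity of joint cover between -0.05 and 0.05 rad/s and distance of each of door, keyhole from where it was at the start of the episode below 0.012 m and linear speed of door below 0.01 m/s and distance of each of rim_cylinder, key, padlock, euro_cylinder, screwdriver, file from where it was at the start of the episode below 0.02 m); the robot touches nothing.
It fails at once if the door was lifted or shifted more than 12 mm (distance of any of door, keyhole from where it was at the start of the episode above 0.012 m).
It fails at once if the handle was forced or gripped hard (more than 40 N on the spokes) (contact force between the fingers and spokes above 40 N).
It fails at once if the keyhole cover was forced or gripped hard (more than 20 N) (contact force between the fingers and flap above 20 N).
It fails at once if a bystander was lifted, carried or pushed more than 20 mm (distance of any of rim_cylinder, key, padlock, euro_cylinder, screwdriver, file from where it was at the start of the episode above 0.02 m).
It also fails if it takes over 64 s, if anything falls off the work surface, if the arm or the gripper's body presses on something with over 40 N, if the wrist force passes 120 N, or if a joint passes its speed limit or range.

## Working session

There is one attempt and no reset: what is moved stays moved. The work goes in short steps, Python scripts to look and compute and a shell command to move; the robot and the scene stay as the last step left them, time stands still between calls to the robot, and variables do not carry over. Pictures are saved under pics/ and viewed, and the job is handed in when it is done.

```bash
mkdir -p pics; cat > h.py <<'E'
import numpy as np, cv2
from plant import bot
def px2w(cam,uv,z):
    m=bot.camera_model(cam);R=np.array(m['rotation']).reshape(3,3);p=np.array(m['position'])
    d=R@np.array([(uv[0]-m['cx'])/m['fx'],(uv[1]-m['cy'])/m['fy'],1.])
    return p+d*(z-p[2])/d[2]
def w2px(cam,P):
    m=bot.camera_model(cam);R=np.array(m['rotation']).reshape(3,3);p=np.array(m['position'])
    c=R.T@(np.array(P)-p);return np.array([m['fx']*c[0]/c[2]+m['cx'],m['fy']*c[1]/c[2]+m['cy']])
def snap(cam,name):
    im,d=bot.capture(cam);cv2.imwrite(f'pics/{name}.png',im[:,:,::-1]);return im,d
E
python3 - <<'E'
from h import *
np.set_printoptions(precision=2,suppress=True)
o=bot.get_obs();print({k:np.round(v,3) for k,v in o.items()})
for c in('top','side'):
    print(bot.camera_model(c));snap(c,c+'0')
    for l,z in(('ball1',133),('ball2',133),('ball3',133),('spokes',133),('keyhole',88),('cover_pivot',91),('flap_middle',92),('stud',101),('rim_cylinder',85),('door',40),('key',85)):
        for r in bot.spot_point(c,l)[:2]: print(c,l,round(r['conf'],2),np.array(r['point']),px2w(c,r['point'],z))
E
```

```text
{'time': np.float64(0.0), 'joint_positions': array([ 1.05,  0.34,  1.52, -0.  ,  1.27, -0.15]), 'dq': array([ 0., -0., -0.,  0., -0., -0.]), 'tau': array([  0.  , -43.12, -24.42,   0.07,   0.06,  -0.  ]), 'tool_pos': array([189.55, 489.16, 226.03]), 'tcp_rot': array([-1.71,  1.57, -2.08]), 'contact_force': array([-0.31,  0.19, -0.29]), 'moment': array([0.04, 0.03, 0.04]), 'grip_width': np.float64(91.944)}
{'fx': 495.9767380883439, 'fy': 495.9767380883439, 'cx': 311.6467768452254, 'cy': 246.56757297790048, 'position': array([465.11,   4.  , 994.87]), 'rotation': array([-3.06, -0.01, -1.56])}Traceback (most recent call last):
  File "<stdin>", line 7, in <module>
  File "h.py", line 4, in px2w
    m=bot.camera_model(cam);R=np.array(m['rotation']).reshape(3,3);p=np.array(m['position'])
                              ~~~~~~~~~~~~~~~~~~~~~~~~~~~~~~~^^^^^
ValueError: cannot reshape array of size 3 into shape (3,3)
```

```bash
sed -i "s/R=np.array(m\['rotation'\]).reshape(3,3)/R=Rot.from_euler('xyz',m['rotation']).as_matrix()/; 1a from scipy.spatial.transform import Rotation as Rot" h.py
python3 - <<'E'
from h import *
np.set_printoptions(precision=2,suppress=True)
o=bot.get_obs();print(Rot.from_euler('xyz',o['tcp_rot']).as_matrix())
for c in('top','side'):
    print(bot.camera_model(c));snap(c,c+'0')
    for l,z in(('ball1',133),('ball2',133),('ball3',133),('spokes',133),('keyhole',88),('cover_pivot',91),('flap_middle',92),('stud',101),('rim_cylinder',85),('door',40),('key',85)):
        for r in bot.spot_point(c,l)[:2]: print(c,l,round(r['conf'],2),np.array(r['point']),px2w(c,r['point'],z))
E
```

```text
[[-0.    0.36  0.93]
 [-0.    0.93 -0.36]
 [-1.   -0.   -0.  ]]
{'fx': 495.9767380883439, 'fy': 495.9767380883439, 'cx': 311.6467768452254, 'cy': 246.56757297790048, 'position': array([465.11,   4.  , 994.87]), 'rotation': array([-3.06, -0.01, -1.56])}
top ball1 0.68 [411.  256.3] [ 518.59 -178.52  133.  ]
top ball1 0.61 [346.8 307.1] [428.93 -67.25 133.  ]
top ball2 0.68 [411.  256.3] [ 518.59 -178.52  133.  ]
top ball2 0.61 [346.8 307.1] [428.93 -67.25 133.  ]
top ball3 0.68 [411.  256.3] [ 518.59 -178.52  133.  ]
top ball3 0.61 [346.8 307.1] [428.93 -67.25 133.  ]
top spokes 0.96 [360.8 260.4] [510.07 -90.9  133.  ]
top keyhole 0.94 [284.3 237.1] [553.06  45.04  88.  ]
top keyhole 0.63 [453.7 325.4] [ 396.79 -265.73   88.  ]
top cover_pivot 0.87 [292.6 219.3] [585.82  30.32  91.  ]
top flap_middle 0.68 [270.7 218.6] [586.32  70.42  92.  ]
top flap_middle 0.16 [344.3 194.4] [633.47 -64.11  92.  ]
top stud 0.83 [265.4 213.5] [594.28  79.57 101.  ]
top rim_cylinder 0.74 [343.  195.6] [632.48 -62.24  85.  ]
top door 0.58 [328.7 256.3] [521.88 -39.09  40.  ]
top key 0.7 [272.6 300.9] [
[... 278 characters left out ...]
0.92 [328.3 272.2] [ 517.74 -173.93  133.  ]
side ball2 0.97 [341.2 227.2] [569.64 -39.91 133.  ]
side ball2 0.92 [328.3 272.2] [ 517.74 -173.93  133.  ]
side ball3 0.97 [341.2 227.2] [569.64 -39.91 133.  ]
side ball3 0.92 [328.3 272.2] [ 517.74 -173.93  133.  ]
side spokes 0.58 [311.5 244. ] [507.01 -87.25 133.  ]
side cover_pivot 0.9 [333.8 230.6] [570.77  20.95  91.  ]
side flap_middle 0.59 [340.6 215.7] [596.9   75.62  92.  ]
side stud 0.57 [336.  208.7] [590.34  90.18 101.  ]
side rim_cylinder 0.73 [377.7 250.1] [637.33 -52.25  85.  ]
side door 0.84 [313.2 272.4] [519.7  -38.83  40.  ]
side door 0.44 [314.  243.3] [540.24  62.96  40.  ]
side key 0.63 [261.8 226.5] [436.48  70.69  85.  ]
```

View pics/top0.png

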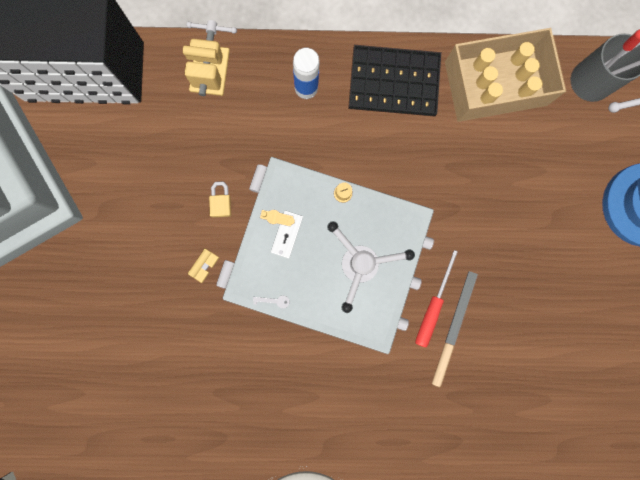

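View pics/side0.png

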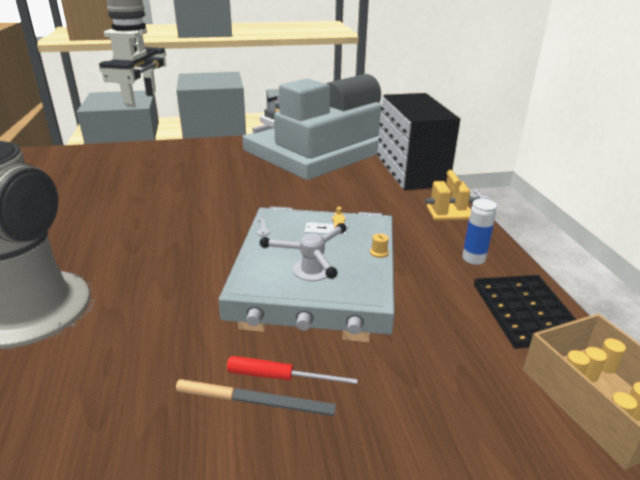

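The top image shows the door turned about -0.33 rad, with the hub at (363,262) and balls at (333,227), (410,255) and (347,307). The cover lies open at about (270,217), pointing to world +y. Next I'll refine these measurements.

```bash

python3 - <<'E'
from h import *
np.set_printoptions(precision=2,suppress=True)
im=cv2.imread('pics/top0.png')
g=im.max(2)
c=g[150:360,215:440]
n,l,s,ce=cv2.connectedComponentsWithStats((c<60).astype(np.uint8))
for i in range(1,n):
    if s[i,4]>8: p=ce[i]+[215,150]; print(s[i,4],p,px2w('top',p,133),px2w('top',p,88))
# door corners via gray mask
hsv=cv2.cvtColor(im,cv2.COLOR_BGR2HSV); b=im.astype(int)
m=((b[:,:,0]>b[:,:,2]-2)&(g>120)).astype(np.uint8); m[:150]=0;m[360:]=0;m[:,:215]=0;m[:,445:]=0
m=cv2.morphologyEx(m,cv2.MORPH_OPEN,np.ones((15,15),np.uint8))
cn=max(cv2.findContours(m,0,1)[0],key=cv2.contourArea); r=cv2.minAreaRect(cn)
cs=np.array([px2w('top',p,85)[:2] for p in cv2.boxPoints(r)]);print(cs,cs.mean(0))
e=np.diff(np.vstack([cs,cs[:1]]),axis=0);print(np.linalg.norm(e,axis=1),np.arctan2(e[:,1],e[:,0]))
cv2.imwrite('pics/crop0.png',cv2.resize(im[150:360,215:440],None,fx=2.8,fy=2.8,interpolation=2))
s=cv2.imread('pics/side0.png');cv2.imwrite('pics/crops0.png',cv2.resize(s[190:350,215:405],None,fx=3.7,fy=3.7,interpolation=2))
E
```

```text
45 [332.31 225.87] [569.78 -40.56 133.  ] [575.25 -42.89  88.  ]
37 [409.84 253.81] [ 522.91 -176.49  133.  ] [ 525.93 -185.91   88.  ]
44 [346.68 306.82] [429.41 -67.04 133.  ] [427.55 -70.75  88.  ]
[[ 439.48  157.75]
 [ 706.16   77.72]
 [ 606.87 -237.04]
 [ 343.78 -150.04]] [524.07 -37.9 ]
[278.43 330.05 277.1  322.32] [-0.29 -1.88  2.82  1.27]
```

View pics/crop0.png

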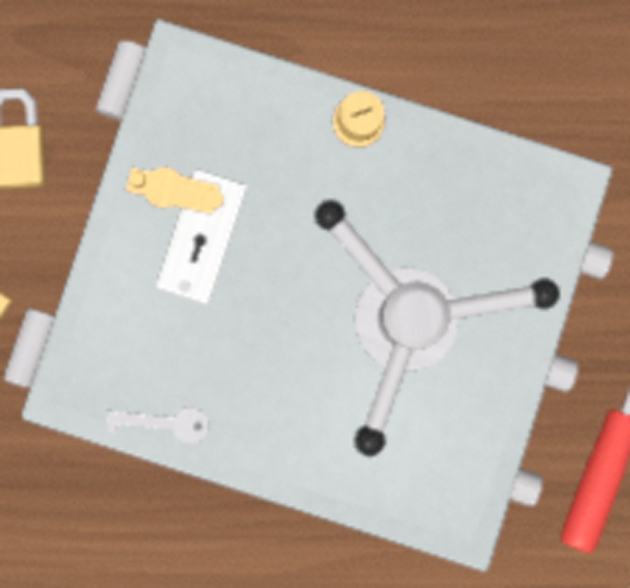

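View pics/crops0.png

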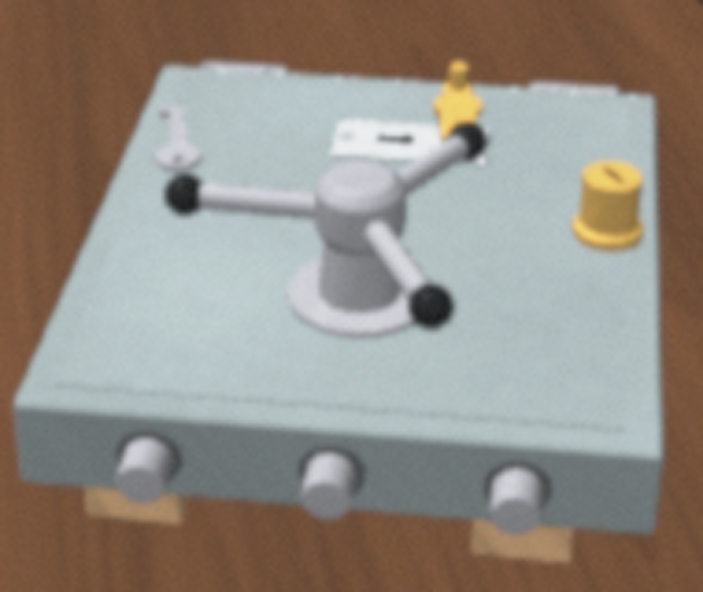

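```bash

cat > fit.py <<'E'
from h import *
from scipy.optimize import least_squares
np.set_printoptions(precision=2,suppress=True)
def door(p,x,y,z): c,s=np.cos(p[2]),np.sin(p[2]);return [p[0]+c*x-s*y,p[1]+s*x+c*y,40+z]
def pts(p):
    o=[]
    for i in range(3):
        a=p[3]+i*2*np.pi/3;o.append(door(p,82*np.cos(a),-60+82*np.sin(a),93))
    for x,y in((140,160),(140,-160),(-140,-160),(-140,160)):o.append(door(p,x,y,45))
    a=np.pi-p[4]; kx=p[5]
    o.append(door(p,kx,85,48))
    o.append(door(p,kx+33+50*np.cos(a),85+50*np.sin(a),45+23.5))
    return o
T=lambda q:(np.array(q)/2.8+[215,150])-.2
S=lambda q:(np.array(q)/3.7+[215,190])-.2
E
python3 - <<'E'
from fit import *
top=[(332.3,225.9),(346.7,306.8),(409.8,253.8)]+[T(q) for q in((157,20),(610,167),(487,570),(23,418),(198,247),(137,179))]
side=[S(q) for q in((469,140),(183,193),(431,305),(653,95),(660,457),(15,405),(165,67),(397,139),(459,68))]
def res(p,full=False):
    P=pts(p);o=[]
    r1=np.array([w2px('top',a)-b for a,b in zip(P,top)])+p[6:8]
    r2=np.array([w2px('side',a)-b for a,b in zip(P,side)])+p[8:10]
    if full: print(r1);print(r2)
    return np.concatenate([r1.ravel(),r2.ravel(),np.array(p[6:10])*1])
s=least_squares(res,[524,-38,-.3,1.05,1.4,35,0,0,0,0],loss='soft_l1',x_scale=[10,10,.1,.1,.1,10,1,1,1,1])
print(s.x);res(s.x,True)
p=s.x;print('axis',door(p,0,-60,93));print('keyhole',door(p,p[5],85,48),'pivot',door(p,p[5]+33,85,51))
print('balls,..,stud',np.array(pts(p)))
E
```

```text
[524.8  -36.8   -0.3    1.01   1.47   2.25   0.33   0.21   0.09   0.51]
[[ 0.42  0.46]
 [ 0.25  0.06]
 [-0.65  0.6 ]
 [-0.49 -1.25]
 [ 1.39 -0.8 ]
 [ 0.44  0.71]
 [-1.25  0.09]
 [-0.18 -0.16]
 [-0.23 -0.31]]
[[-0.35  0.31]
 [ 0.48  0.41]
 [ 0.02  0.48]
 [ 0.86 -0.28]
 [ 1.58  0.01]
 [-1.53 -0.11]
 [-0.69 -1.02]
 [-0.05  0.12]
 [-0.26 -0.74]]
axis [np.float64(507.064115379298), np.float64(-94.12190375853852), 133]
keyhole [np.float64(552.0767336555809), np.float64(43.73285015374366), 88] pivot [np.float64(583.6020378955977), np.float64(33.97809784656634), 91]
balls,..,stud [[ 569.29  -40.71  133.  ]
 [ 429.7   -66.94  133.  ]
 [ 522.21 -174.71  133.  ]
 [ 705.84   74.66   85.  ]
 [ 611.25 -231.04   85.  ]
 [ 343.76 -148.27   85.  ]
 [ 438.35  157.43   85.  ]
 [ 552.08   43.73   88.  ]
 [ 593.65   82.96  108.5 ]]
```

```bash

python3 -m handwheel '[[[0,-1.92,1.88,0],[0,-1.92,1.88,0],[0,-1.92,1.88,0],[0,-1.92,1.88,0],[0,-1.92,1.88,0],[0,-1.92,1.88,0],[0,-1.92,1.88,0],[0,-1.92,1.88,0]]]' 0
python3 -m handwheel '[[[0,-1.92,1.88,0],[0,-1.92,1.88,0],[0,-1.92,1.88,0],[0,-1.92,1.88,0],[0,-1.92,1.88,0],[0,-1.92,1.88,0],[0,-1.92,1.88,0],[0,-1.92,1.88,0]]]'
python3 -m handwheel '[[[0,-1.92,1.88,0],[0,-1.92,1.88,0],[0,-1.92,1.88,0],[0,-1.92,1.88,0],[0,-1.92,1.88,0],[0,-1.92,1.88,0],[0,-1.92,1.88,0],[0,-1.92,1.88,0]]]'
python3 -m handwheel '[[[0,0,0,0],[0,0,0,0]]]'
cat > st.py <<'E'
import sys
from fit import *
o=bot.get_obs();M=Rot.from_euler('xyz',o['tcp_rot']).as_matrix();p=o['tool_pos']
print('t',round(float(o['time']),2),'pos',p,'yang',np.arctan2(M[1,1],M[0,1]),'tilt',M[:,0],'F',o['contact_force'],'w',o['grip_width'])
if len(sys.argv)>3:
    d=np.array([float(a) for a in sys.argv[1:4]])-p; print('shift cm tool',M.T@d/10)
E
python3 st.py 443.3 -103.6 113
```

```text
time: 1.97
tool_pos: [274.7, 290.8, 226.9]
tcp_rot: [0.997, 1.57, 0.627]
contact_force: [0.4, 0.5, -0.3]
grip_width: 43.2
time: 2.63
tool_pos: [359.5, 93.1, 227.0]
tcp_rot: [0.551, 1.57, 0.181]
contact_force: [-0.3, 0.2, -0.9]
grip_width: 0.4
time: 3.3
tool_pos: [444.3, -104.6, 226.8]
tcp_rot: [0.483, 1.57, 0.113]
contact_force: [0.4, 1.2, -0.2]
grip_width: 0.4
time: 3.47
tool_pos: [443.9, -104.0, 226.4]
tcp_rot: [2.829, 1.57, 2.457]
contact_force: [-0.8, -0.3, 0.0]
grip_width: 0.5
t 3.47 pos [ 443.92 -104.01  226.39] yang 1.1987039435619593 tilt [-0.  0. -1.] F [-0.81 -0.34  0.01] w 0.4551238415912104
shift cm tool [11.34  0.01 -0.07]
```

Descend with a look partway.

```bash

python3 -m handwheel '[[[1.5,0,0,-0.035],[1.5,0,0,0],[1.5,0,0,0],[1.5,0,0,0],[0,0,0,0]]]'
python3 - <<'E'
from fit import *
im,_=snap('top','t1');cv2.imwrite('pics/t1c.png',cv2.resize(im[150:360,215:440,::-1],None,fx=2.6,fy=2.6))
im,_=snap('side','s1');cv2.imwrite('pics/s1c.png',cv2.resize(im[130:350,165:405,::-1],None,fx=2.6,fy=2.6))
E
python3 st.py 443.3 -103.6 113
```

```text
time: 3.88
tool_pos: [441.9, -101.3, 164.5]
tcp_rot: [3.008, 1.565, 2.674]
contact_force: [-0.8, 0.7, -0.4]
grip_width: 0.1
t 3.98 pos [ 443.52 -102.25  166.93] yang 1.2369379334474608 tilt [-0.  0. -1.] F [-0.44 -0.62  0.01] w 0.5600734428611076
shift cm tool [ 5.39 -0.14  0.03]
```

View pics/t1c.png

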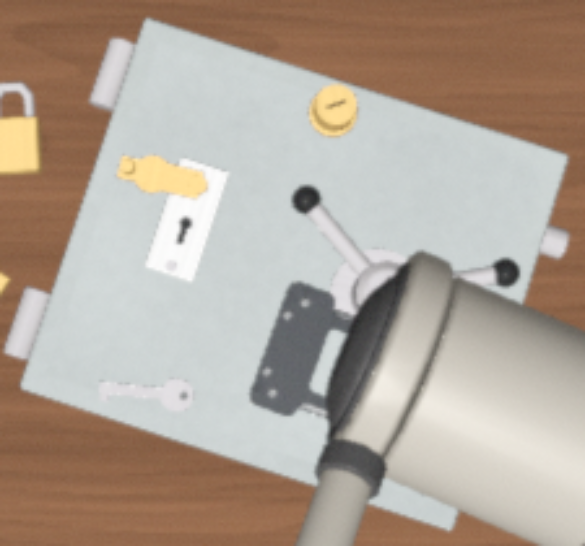

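View pics/s1c.png

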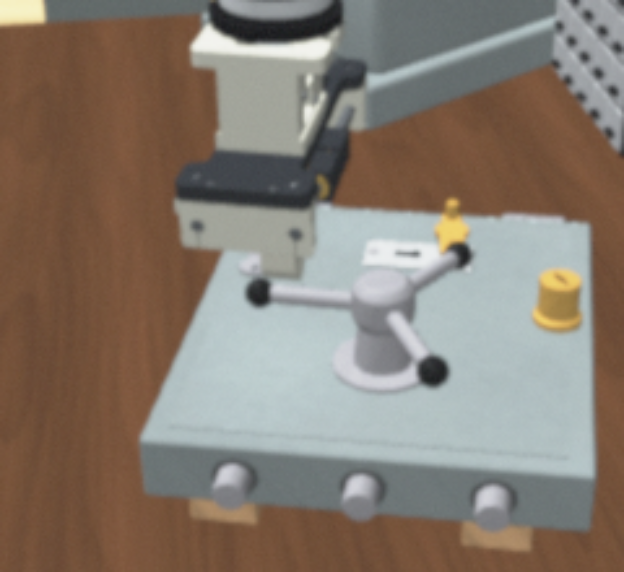

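```bash

python3 -m handwheel '[[[1.4,0,0,0],[1.4,0,0,0],[1.4,0,0,0],[1.2,0,0,0],[0,0,0,0],[0,0,0,0]]]'; python3 st.py 443.3 -103.6 113
python3 -m handwheel '[[[0,0.15,0,0],[0,0.15,0,0],[0,0.15,0,0],[0,0.1,0,0],[0,0,0,0],[0,0,0,0]]]'; python3 st.py
```

```text
time: 4.48
tool_pos: [444.2, -103.0, 113.5]
tcp_rot: [0.249, 1.57, -0.086]
contact_force: [0.5, 0.1, 0.5]
grip_width: 0.4
t 4.48 pos [ 444.16 -102.98  113.49] yang 1.2364098139069524 tilt [ 0. -0. -1.] F [0.51 0.13 0.51] w 0.42823041585642246
shift cm tool [ 0.05 -0.09 -0.06]
time: 4.98
tool_pos: [445.8, -97.9, 112.9]
tcp_rot: [0.225, 1.571, -0.11]
contact_force: [0.8, -0.1, -0.1]
grip_width: 0.6
t 4.98 pos [445.78 -97.91 112.89] yang 1.2362353524620309 tilt [ 0. -0. -1.] F [ 0.76 -0.08 -0.09] w 0.5630245007151666
```

```bash

python3 -m handwheel '[[[0,0.23,-0.095,0.04],[0,0.23,-0.095,0.04],[0,0.23,-0.095,0.04],[0,0.23,-0.095,0.04]]]'
python3 -m handwheel '[[[0,0.23,-0.095,0.04],[0,0.23,-0.095,0.04],[0,0.23,-0.095,0.04],[0,0.23,-0.095,0.04]]]'; python3 st.py
python3 - <<'E'
from fit import *
im,_=snap('side','s2');cv2.imwrite('pics/s2c.png',cv2.resize(im[130:350,165:405,::-1],None,fx=2.6,fy=2.6))
E
```

```text
time: 5.32
tool_pos: [445.4, -89.2, 112.8]
tcp_rot: [-1.412, 1.569, -1.908]
contact_force: [-2.7, -6.5, 1.2]
grip_width: 0.3
time: 5.65
tool_pos: [446.7, -79.3, 112.8]
tcp_rot: [-1.577, 1.569, -2.234]
contact_force: [-3.7, -6.2, 2.3]
grip_width: 0.4
t 5.65 pos [446.71 -79.28 112.76] yang 0.9144378117366798 tilt [-0. -0. -1.] F [-3.74 -6.24  2.26] w 0.4236482718825532
```

View pics/s2c.png

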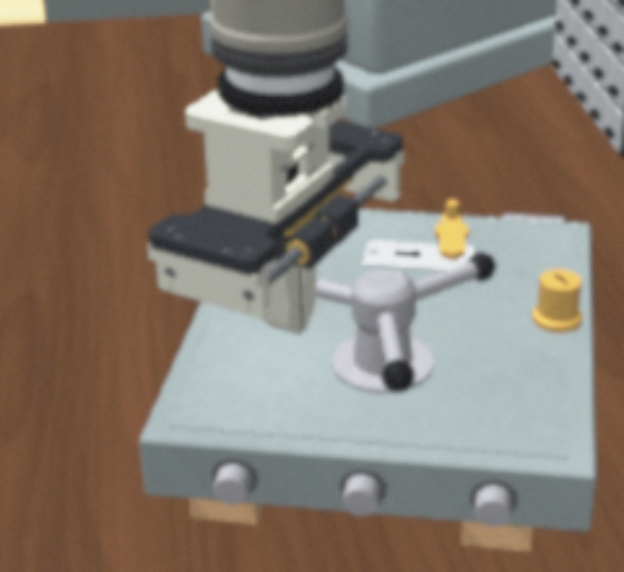

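The handle is turning: the spoke balls have rotated clockwise and the force is about 7 N. I'll continue.

```bash

python3 -m handwheel '[[[0,0.23,-0.095,0.04],[0,0.23,-0.095,0.04],[0,0.23,-0.095,0.04],[0,0.23,-0.095,0.04],[0,0.23,-0.095,0.04],[0,0.23,-0.095,0.04]]]'; python3 st.py
python3 -m handwheel '[[[0,0.23,-0.095,0.04],[0,0.23,-0.095,0.04],[0,0.23,-0.095,0.04],[0,0.23,-0.095,0.04],[0,0.23,-0.095,0.04],[0,0.23,-0.095,0.04]]]';python3 st.py
python3 - <<'E'
from fit import *
im,_=snap('side','s3');cv2.imwrite('pics/s3c.png',cv2.resize(im[130:350,165:405,::-1],None,fx=2.6,fy=2.6))
E
```

```text
time: 6.2
tool_pos: [451.6, -65.1, 112.7]
tcp_rot: [-1.722, 1.568, -2.618]
contact_force: [-4.3, -3.9, 2.9]
grip_width: 0.5
t 6.2 pos [451.6  -65.13 112.71] yang 0.6744661661660388 tilt [-0. -0. -1.] F [-4.25 -3.92  2.92] w 0.46859077928418835
time: 6.7
tool_pos: [459.7, -52.6, 112.7]
tcp_rot: [-1.741, 1.568, -2.878]
contact_force: [-6.9, -3.4, 4.3]
grip_width: 0.5
t 6.7 pos [459.71 -52.6  112.67] yang 0.434386802240964 tilt [-0. -0. -1.] F [-6.86 -3.4   4.32] w 0.4897115609885267
```

View pics/s3c.png

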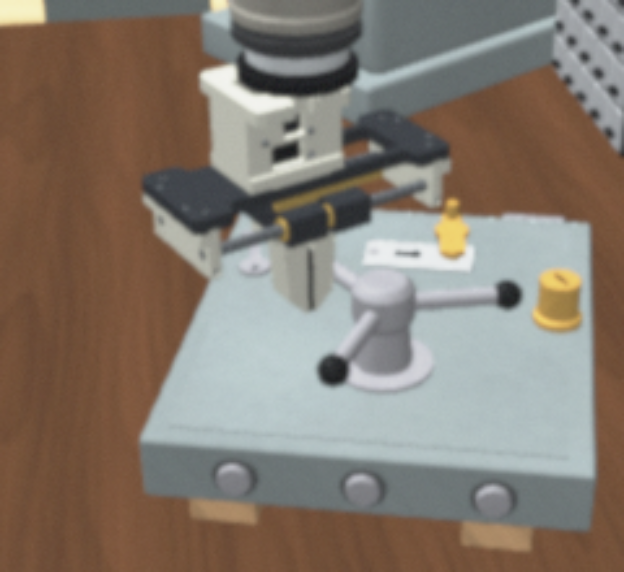

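```bash

python3 -m handwheel '[[[0,0.17,-0.07,0.03],[0,0.17,-0.07,0.03],[0,0.17,-0.07,0.03],[0,0.17,-0.07,0.03]]]'
python3 -m handwheel '[[[0,0.11,-0.05,0.02],[0,0.11,-0.05,0.02]]]'
python3 -m handwheel '[[[0,0.06,-0.025,0.01],[0,0.06,-0.025,0.01]]]'
python3 -m handwheel '[[[0,0.06,-0.025,0.01]]]';python3 st.py
```

```text
time: 7.08
tool_pos: [464.8, -47.2, 112.7]
tcp_rot: [-1.767, 1.567, -3.023]
contact_force: [-5.7, -3.8, 4.4]
grip_width: 0.5
time: 7.25
tool_pos: [466.7, -45.5, 112.7]
tcp_rot: [-1.742, 1.568, -3.037]
contact_force: [-6.1, -2.5, 5.0]
grip_width: 0.5
time: 7.42
tool_pos: [467.7, -44.7, 112.7]
tcp_rot: [-1.749, 1.568, -3.064]
contact_force: [-5.5, -1.8, 5.0]
grip_width: 0.6
time: 7.5
tool_pos: [468.2, -44.3, 112.7]
tcp_rot: [-1.746, 1.568, -3.071]
contact_force: [-5.7, -2.3, 3.7]
grip_width: 0.6
t 7.5 pos [468.23 -44.3  112.67] yang 0.24576687110016537 tilt [-0. -0. -1.] F [-5.7  -2.29  3.73] w 0.6156935303560046
```

```bash

for i in 1; do python3 -m handwheel '[[[0,0.06,-0.025,0.01]]]'|grep force
python3 -m handwheel '[[[0,0.06,-0.025,0.01]]]'|grep force
python3 -m handwheel '[[[0,0.06,0,0]]]'|grep force
python3 -m handwheel '[[[0,0.05,0,0]]]'|grep force
python3 -m handwheel '[[[0,0.05,0,0]]]'|grep force; done;python3 st.py
```

```text
contact_force: [-6.3, -1.5, 3.9]
contact_force: [-5.0, -1.9, 4.5]
contact_force: [-6.6, -1.1, 5.0]
contact_force: [-6.3, -0.8, 4.8]
contact_force: [-7.6, -0.8, 4.2]
t 7.92 pos [470.74 -43.   112.69] yang 0.22622397164276173 tilt [-0.  0. -1.] F [-7.58 -0.81  4.17] w 0.16438392254194456
```

```bash

python3 -m handwheel '[[[0,0.05,0,0]]]'|grep force
python3 -m handwheel '[[[0,0.05,0,0]]]'|grep force
python3 -m handwheel '[[[0,0.05,0,0]]]'|grep force
python3 st.py
python3 - <<'E'
from fit import *
im,_=snap('side','s4');cv2.imwrite('pics/s4c.png',cv2.resize(im[130:350,165:405,::-1],None,fx=2.6,fy=2.6))
im,_=snap('top','t4');cv2.imwrite('pics/t4c.png',cv2.resize(im[150:360,215:440,::-1],None,fx=2.6,fy=2.6))
E
```

```text
contact_force: [-6.7, -0.5, 4.4]
contact_force: [-5.8, -1.1, 5.9]
contact_force: [-6.1, -0.2, 5.4]
t 8.17 pos [472.02 -42.56 112.7 ] yang 0.2261898448626918 tilt [-0.  0. -1.] F [-6.11 -0.19  5.36] w 0.5610192780201221
```

View pics/s4c.png

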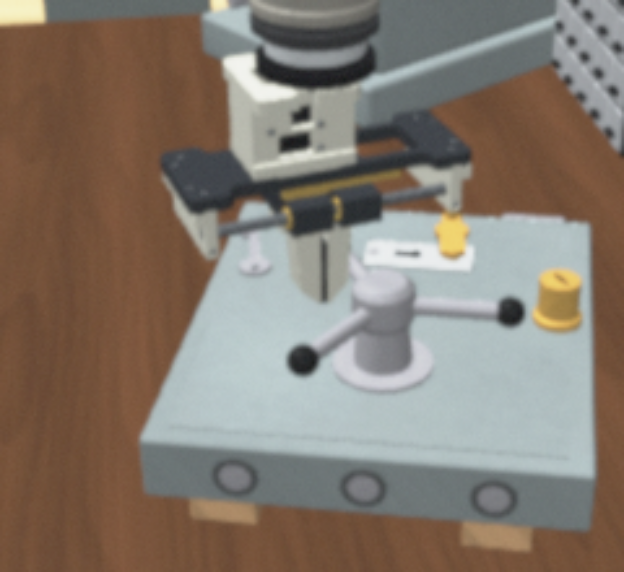

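View pics/t4c.png

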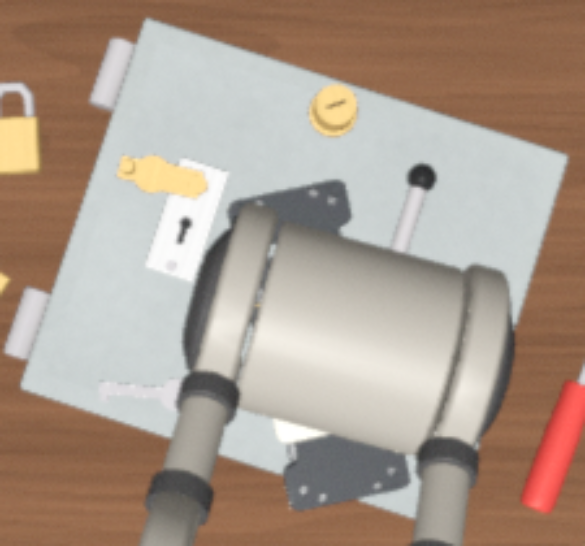

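```bash

python3 - <<'E'
from fit import *
im=cv2.imread('pics/t4.png');g=im.max(2)[200:240,350:400]
n,l,s,ce=cv2.connectedComponentsWithStats((g<60).astype(np.uint8))
for i in range(1,n):
    if s[i,4]>8:
        p=ce[i]+[350,200];w=px2w('top',p+[.35,.3],133);d=w[:2]-[507.1,-94.1];print(p,w,np.hypot(*d),np.arctan2(d[1],d[0])+.30)
E
python3 -m handwheel '[[[0,0.05,0,0]]]'|grep force
python3 -m handwheel '[[[0,0.05,0,0]]]'|grep force
python3 -m handwheel '[[[0,0.05,0,0]]]'|grep force
python3 -m handwheel '[[[0,0.05,0,0]]]'|grep force
python3 st.py
```

```text
[377.26 217.  ] [ 586.2  -119.87  133.  ] 83.18669682126013 -0.014932661854044293
contact_force: [-9.1, -1.3, 8.4]
contact_force: [-11.2, -3.0, 9.9]
contact_force: [-12.8, -2.6, 10.6]
contact_force: [-15.2, -3.9, 12.3]
t 8.6 pos [472.26 -42.42 112.69] yang 0.2265956212445674 tilt [-0.01 -0.   -1.  ] F [-15.18  -3.91  12.27] w 0.5522772638807983
```

Contact force is climbing to about 20 N while the tool stands still, so the handle is at its stop (ball1 reads -0.01 rad). I'll back off and move up.

```bash

python3 -m handwheel '[[[0,-0.3,0,0],[0,-0.5,0,0],[-0.5,-0.3,0,0],[-1.5,0,0,0],[-2.0,0,0,0],[-2.0,0,0,0],[0,0,0,0],[0,0,0,0]]]';python3 st.py 625 76.6 172
```

```text
time: 9.27
tool_pos: [465.5, -44.8, 173.7]
tcp_rot: [1.152, 1.568, -0.193]
contact_force: [-0.7, 0.6, -0.4]
grip_width: 0.8
t 9.27 pos [465.52 -44.76 173.73] yang 0.22595720267542585 tilt [ 0. -0. -1.] F [-0.66  0.58 -0.38] w 0.7837142081719237
shift cm tool [ 0.21 18.26 -8.25]
```

```bash

python3 -m handwheel '[[[0,2.28,-1.03,0],[0,2.28,-1.03,0],[0,2.28,-1.03,0],[0,2.28,-1.03,0],[0,2.28,-1.03,0],[0,2.28,-1.03,0],[0,2.28,-1.03,0],[0,2.28,-1.03,0]]]'
python3 -m handwheel '[[[0,0,0,0.107],[0,0,0,0.107],[0,0,0,0.107],[0,0,0,0.106],[0,0,0,0],[0,0,0,0]]]';python3 st.py 625 76.6 99
python3 - <<'E'
from fit import *
im,_=snap('top','t5');cv2.imwrite('pics/t5c.png',cv2.resize(im[150:360,215:440,::-1],None,fx=2.6,fy=2.6))
im,_=snap('side','s5');cv2.imwrite('pics/s5c.png',cv2.resize(im[130:350,165:405,::-1],None,fx=2.6,fy=2.6))
E
```

```text
time: 9.93
tool_pos: [624.5, 77.4, 171.1]
tcp_rot: [-1.838, 1.568, 3.101]
contact_force: [0.2, -0.2, -0.6]
grip_width: 0.3
time: 10.43
tool_pos: [623.7, 76.6, 171.6]
tcp_rot: [-1.443, 1.569, 3.072]
contact_force: [0.4, 0.2, 0.8]
grip_width: 0.5
t 10.43 pos [623.73  76.55 171.55] yang -0.1978921455337212 tilt [-0.  0. -1.] F [0.42 0.24 0.75] w 0.521413764488646
shift cm tool [ 7.26  0.14 -0.03]
```

View pics/t5c.png

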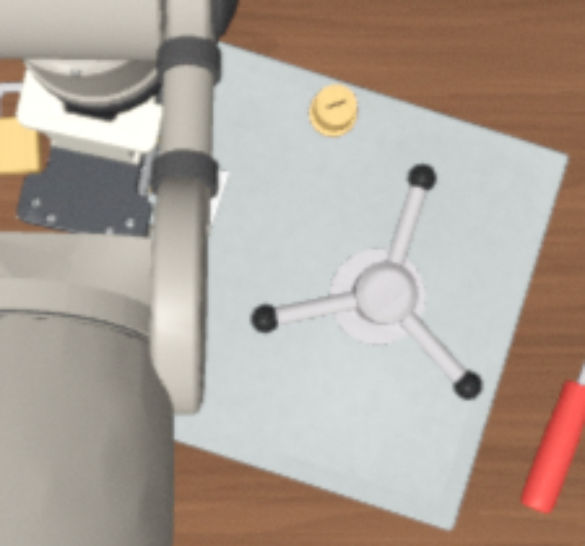

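View pics/s5c.png

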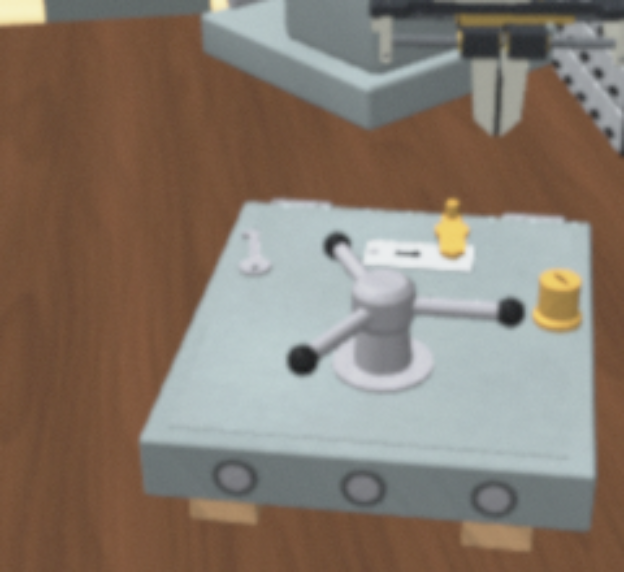

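The handle looks fully turned, with the bolts flush. The finger backs taper toward the tip, so contact with the stud will be nearer the centre than ±19 mm. I'll allow for that and descend.

```bash

python3 -m handwheel '[[[2,0,0,0],[2,0,0,0],[2,0,0,0],[0.8,0,0,0],[0.45,0,0,0],[0,0,0,0],[0,0,0,0]]]';python3 st.py 608.4 80 99
python3 - <<'E'
from fit import *
im,_=snap('side','s6');cv2.imwrite('pics/s6c.png',cv2.resize(im[150:260,270:430,::-1],None,fx=4.5,fy=4.5,interpolation=2))
E
```

```text
time: 11.12
tool_pos: [624.8, 76.6, 101.0]
tcp_rot: [1.829, 1.569, 0.057]
contact_force: [0.4, 0.1, 0.2]
grip_width: 0.4
t 11.12 pos [624.78  76.56 101.05] yang -0.20048680003786198 tilt [ 0.  0. -1.] F [0.37 0.12 0.23] w 0.39947552933875435
shift cm tool [ 0.2  -1.67 -0.01]
```

View pics/s6c.png

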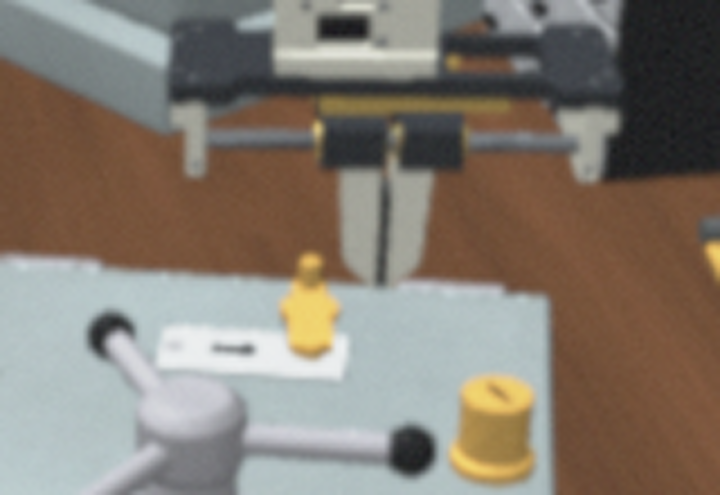

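```bash

python3 -m handwheel '[[[0.2,-0.2,0,0],[0,-0.2,0,0],[0,-0.2,0,0]]]' |grep force
python3 -m handwheel '[[[0,-0.15,0,0],[0,-0.15,0,0],[0,-0.15,0,0]]]' |grep force
python3 -m handwheel '[[[0,-0.15,0,0],[0,-0.15,0,0],[0,0,0,0]]]' |grep force
python3 st.py 
python3 - <<'E'
from fit import *
im,_=snap('side','s7');cv2.imwrite('pics/s7c.png',cv2.resize(im[150:260,270:430,::-1],None,fx=4.5,fy=4.5,interpolation=2))
E
```

```text
contact_force: [-0.5, 0.5, -0.0]
contact_force: [-1.0, 0.5, -0.0]
contact_force: [0.1, -0.1, -0.5]
t 11.92 pos [610.99  79.35  98.38] yang -0.20094657915252798 tilt [ 0.  0. -1.] F [ 0.11 -0.06 -0.53] w 0.4652825856363311
```

View pics/s7c.png

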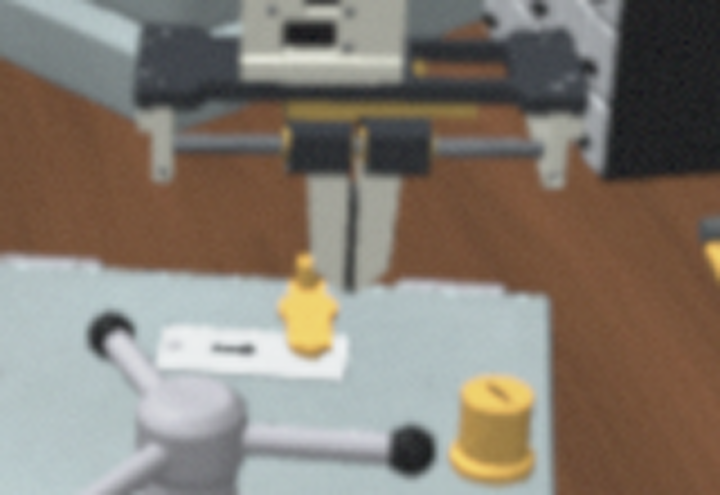

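```bash

python3 -m handwheel '[[[0,-0.25,-0.083,-0.05],[0,-0.25,-0.083,-0.05],[0,-0.25,-0.083,-0.05],[0,-0.25,-0.083,-0.05],[0,-0.25,-0.083,-0.05],[0,-0.25,-0.083,-0.05],[0,-0.25,-0.083,-0.05],[0,-0.25,-0.083,-0.05]]]'
python3 st.py 
python3 - <<'E'
from fit import *
im,_=snap('side','s8');cv2.imwrite('pics/s8c.png',cv2.resize(im[150:260,270:430,::-1],None,fx=4.5,fy=4.5,interpolation=2))
E
```

```text
time: 12.63
tool_pos: [591.6, 86.5, 98.4]
tcp_rot: [1.619, 1.57, 0.249]
contact_force: [0.9, 0.1, -0.3]
grip_width: 0.4
t 12.63 pos [591.57  86.49  98.36] yang 0.20142435481143328 tilt [ 0.  0. -1.] F [ 0.93  0.08 -0.34] w 0.4075722337450535
```

View pics/s8c.png

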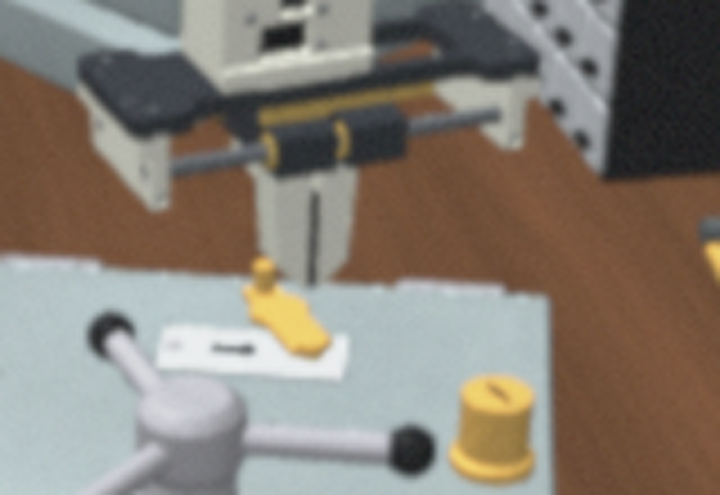

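Working well, and the stud is still centred on the finger. I'll continue.

```bash

python3 -m handwheel '[[[0,-0.25,-0.083,-0.05],[0,-0.25,-0.083,-0.05],[0,-0.25,-0.083,-0.05],[0,-0.25,-0.083,-0.05],[0,-0.25,-0.083,-0.05],[0,-0.25,-0.083,-0.05],[0,-0.25,-0.083,-0.05],[0,-0.25,-0.083,-0.05]]]'
python3 -m handwheel '[[[0,-0.25,-0.083,-0.05],[0,-0.25,-0.083,-0.05],[0,-0.25,-0.083,-0.05],[0,-0.25,-0.083,-0.05],[0,-0.25,-0.083,-0.05],[0,-0.25,-0.083,-0.05],[0,0,0,0]]]'
python3 st.py 
python3 - <<'E'
from fit import *
im,_=snap('side','s9');cv2.imwrite('pics/s9c.png',cv2.resize(im[150:260,270:430,::-1],None,fx=4.5,fy=4.5,interpolation=2))
E
```

```text
time: 13.35
tool_pos: [570.7, 85.3, 98.4]
tcp_rot: [1.246, 1.57, 0.275]
contact_force: [1.0, -0.1, 1.0]
grip_width: 0.6
time: 13.93
tool_pos: [556.0, 78.9, 98.4]
tcp_rot: [0.817, 1.57, 0.146]
contact_force: [1.6, 0.4, 0.7]
grip_width: 0.7
t 13.93 pos [555.98  78.91  98.39] yang 0.899523678578722 tilt [ 0.  0. -1.] F [1.65 0.38 0.72] w 0.7492472013600596
```

View pics/s9c.png

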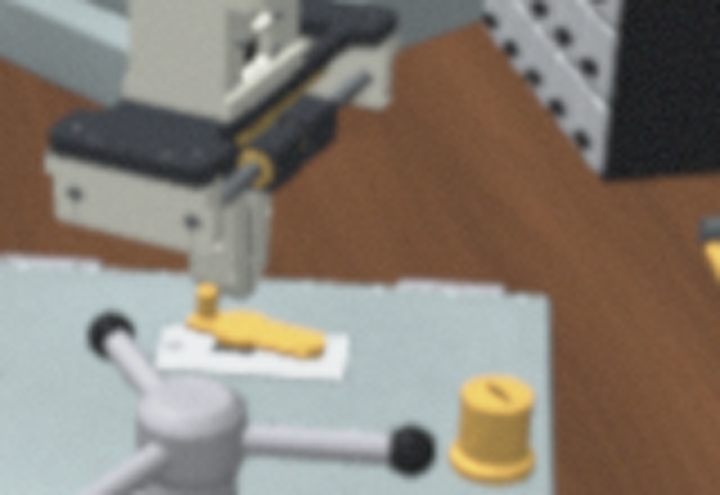

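```bash

python3 -m handwheel '[[[0,-0.25,-0.083,-0.05],[0,-0.25,-0.083,-0.05],[0,-0.25,-0.083,-0.05],[0,-0.25,-0.083,-0.05],[0,-0.2,-0.066,-0.04],[0,0,0,0]]]'
python3 st.py 
python3 - <<'E'
from fit import *
for a in(.4,.3,.2,.1,.0,-.1):
    p=[524.8,-36.8,-.3,0,a,2.25]; print(a,(w2px('side',pts(p)[8])+[.09,.51]-[270,150]+.1)*4.5)
im,_=snap('side','s10');cv2.imwrite('pics/s10c.png',cv2.resize(im[150:260,270:430,::-1],None,fx=4.5,fy=4.5,interpolation=2))
E
```

```text
time: 14.48
tool_pos: [546.3, 71.1, 98.3]
tcp_rot: [0.57, 1.57, 0.137]
contact_force: [1.2, -0.2, 1.0]
grip_width: 0.9
t 14.48 pos [546.27  71.09  98.35] yang 1.138177442833786 tilt [ 0.  0. -1.] F [ 1.19 -0.23  0.97] w 0.8646466200506514
0.4 [210.36 284.85]
0.3 [205.27 289.64]
0.2 [201.2  294.69]
0.1 [198.19 299.96]
0.0 [196.29 305.4 ]
-0.1 [195.52 310.96]
```

View pics/s10c.png

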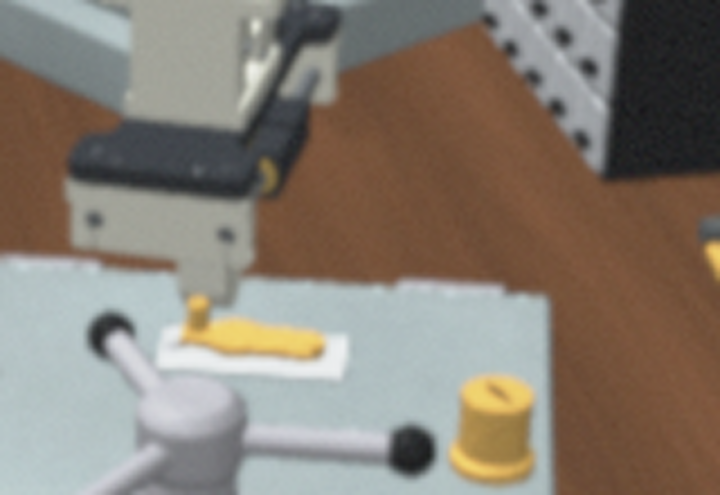

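```bash

python3 -m handwheel '[[[0,-0.2,-0.066,-0.04],[0,-0.2,-0.066,-0.04],[0,-0.2,-0.066,-0.04],[0,0,0,0]]]'
python3 st.py 
python3 -m handwheel '[[[0,0.3,0,0],[0,0.5,0,0],[-0.5,0.7,0,0],[-2,0,0,0],[-2.5,0,0,0],[-3,0,0,0],[-3,0,0,0]]]'
python3 -m handwheel '[[[0,2.8,-2.8,0],[0,2.8,-2.8,0],[0,2.8,-2.8,0],[0,2.8,-2.8,0],[0,2.8,-2.8,0],[0,2.8,-2.8,0],[0,2.8,-2.8,0],[0,2.8,-2.8,0]]]'
python3 st.py
python3 - <<'E'
from fit import *
im,_=snap('side','s11');cv2.imwrite('pics/s11c.png',cv2.resize(im[150:350,200:430,::-1],None,fx=3.4,fy=3))
im,_=snap('top','t11');cv2.imwrite('pics/t11c.png',cv2.resize(im[150:360,215:440,::-1],None,fx=2.8,fy=2.8,interpolation=2))
E
```

```text
time: 14.87
tool_pos: [542.0, 66.4, 98.3]
tcp_rot: [1.762, 1.571, 1.449]
contact_force: [0.1, 0.3, 0.8]
grip_width: 0.1
t 14.87 pos [542.02  66.4   98.26] yang 1.2578151200183376 tilt [ 0.  0. -1.] F [0.11 0.27 0.75] w 0.14656024706353554
time: 15.45
tool_pos: [546.2, 81.5, 209.4]
tcp_rot: [-2.988, 1.57, 2.983]
contact_force: [1.2, -0.9, -0.3]
grip_width: 0.8
time: 16.12
tool_pos: [400.6, 364.9, 208.8]
tcp_rot: [1.227, 1.57, 0.915]
contact_force: [0.6, -0.3, -0.7]
grip_width: 0.6
t 16.12 pos [400.56 364.85 208.75] yang 1.258308964565715 tilt [ 0.  0. -1.] F [ 0.59 -0.27 -0.66] w 0.6488298377316547
```

View pics/s11c.png

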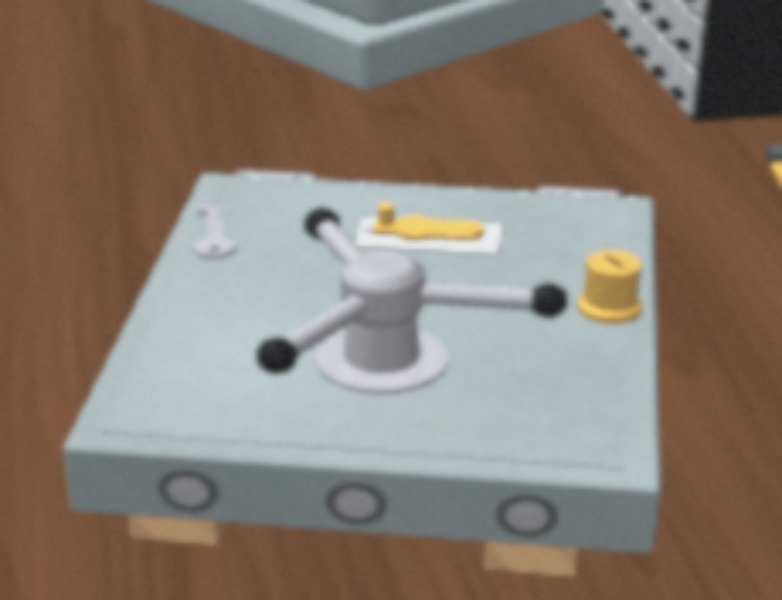

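View pics/t11c.png

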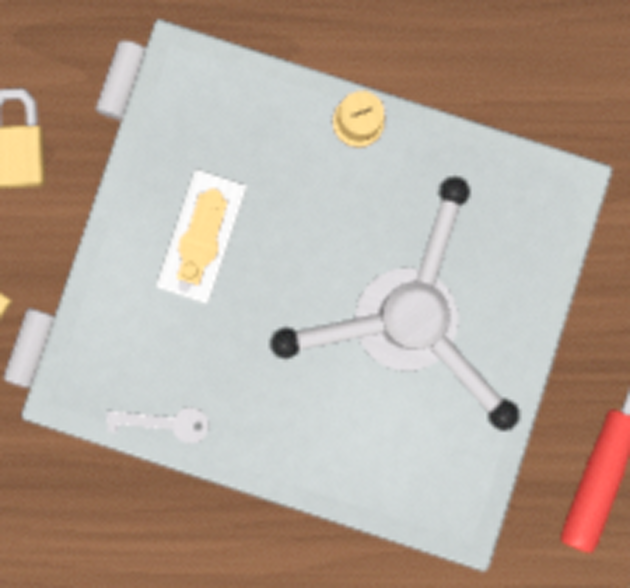

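```bash

python3 - <<'E'
from fit import *
for a in(.2,.1,.0,-.1):
    p=[524.8,-36.8,-.3,0,a,2.25]; P=pts(p)
    print(a,'stud top crop',(w2px('top',P[8])+[.33,.21]-[215,150]+.2)*2.8,'side crop',(w2px('side',P[8])+[.09,.51]-[200,150]+.2)*[3.4,3])
for i,n in enumerate(('ball1','ball2','ball3')): print(n,(w2px('top',P[i])+[.33,.21]-[215,150]+.2)*2.8)
for l,z in(('flap_middle',94.5),('stud',101.5),('keyhole',88),('cover_pivot',91)):
    for r in bot.spot_point('top',l)[:1]: print(l,r['conf'],px2w('top',r['point'],z))
im=cv2.imread('pics/t11.png')[205:265,262:312];cv2.imwrite('pics/z.png',cv2.resize(im,None,fx=9,fy=9,interpolation=2))
a=cv2.imread('pics/top0.png').astype(int);b=cv2.imread('pics/t11.png').astype(int)
d=(abs(a-b).max(2)>40);d[:150]=0;cv2.imwrite('pics/diff.png',d.astype(np.uint8)*255)
E
```

```text
0.2 stud top crop [173.55 262.35] side crop [390.36 196.76]
0.1 stud top crop [180.52 265.84] side crop [388.09 200.27]
0.0 stud top crop [187.8  268.62] side crop [386.65 203.9 ]
-0.1 stud top crop [195.34 270.67] side crop [386.07 207.61]
ball1 [454.36 190.8 ]
ball2 [285.9  342.49]
ball3 [504.15 413.71]
flap_middle 0.68 [548.9   47.96  94.5 ]
stud 0.64 [ 590.46 -125.66  101.5 ]
keyhole 0.66 [638.47 -61.22  88.  ]
cover_pivot 0.84 [583.4   31.56  91.  ]
```

View pics/z.png

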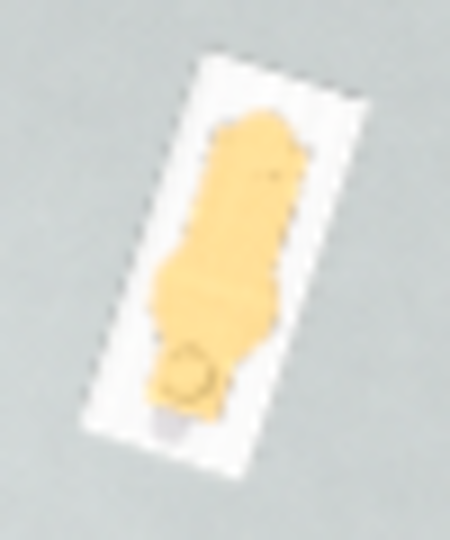

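View pics/diff.png

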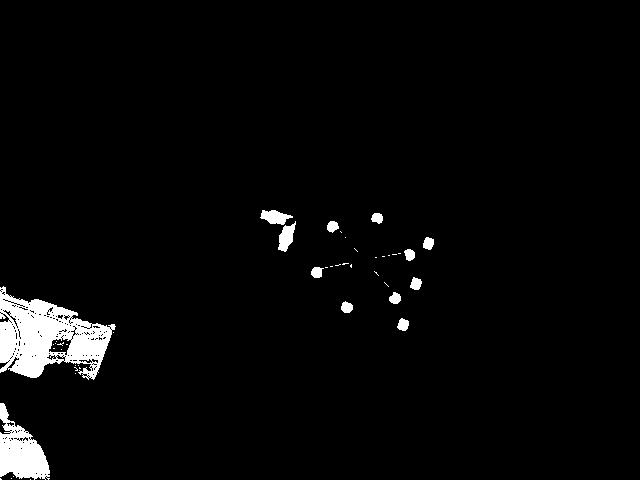

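The cover middle at (214,300) in the zoom matches the keyhole's original position (213,299). The balls match the angle-0 prediction within 1 px of the crop. The difference image shows only the handle, bolts, cover and arm changed.

```bash
python3 -m handwheel '[[[0,0,0,0],[0,0,0,0]]]'; python3 -c "
from plant import bot
print(bot.close_job())"
```

```text
time: 16.58
tool_pos: [402.8, 361.6, 208.3]
tcp_rot: [-0.463, 1.571, -0.777]
contact_force: [0.3, -0.1, -0.3]
grip_width: 0.3
the job is handed in; nothing more can be done
None
```

I turned the handle clockwise to its stop and pushed the keyhole cover round by its stud until it sat over the keyhole. The arm was clear of everything when I handed the job in at about 16.6 s; no verdict was reported.

- **Handle and bolts:** with the shut fingertips pushing on spoke 2, the force stayed at about 6–8 N until the stop. It then rose to about 20 N in total at the tool with the handle standing still, and I backed off. The last top picture puts the three balls within about 1 px (of the enlarged picture) of where angle 0 should show them. The bolt ends look flush in the side picture.
- **Cover:** the force at the tool was only 1–2 N. In the last picture the cover's middle lies within about 1 mm of where the keyhole first showed. The cover angle reads about 0 to -0.03 rad from the stud.
- **Door and bystanders:** comparing the first and last top pictures shows change only at the handle, bolts, cover and arm.
- **Check that disagreed:** in the last picture the trained networks put the stud and the keyhole in clearly wrong places. They also put the cover's middle about 5 mm from my keyhole estimate. I went by the measured pixels instead.

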